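Snap the food tub's lid shut

TASK

The lid lies on the round food tub, but its red rim is not clipped down all the way round: press around the rim, section by section, until all six sections have clicked shut, then take the hand away. Only press: do not lift the tub, leave it standing about where it is on its board, and leave the mugs, jar, bowl and spoon alone.

Things in the scene. Friction and masses are not known exactly. Their poses are not given: they have to be found in the camera images.
- tub: loose round food tub, 0.85 kg, white, flowered, blue rim 184 mm across, standing on the board. Origin: centre of its underside, z up. On it lies a snap-fit lid: a white middle panel (68 mm radius, up to 92 mm above the origin) with a knob, and around it a red ring (70 to 97 mm from the axis) of six separate sections; section i is centred 60*i degrees anticlockwise from the tub's +x axis.
- lid_knob (a point): top of the blue knob in the middle of the lid (32 mm across), 115 mm above the tub's underside; part of tub and lid, not to be gripped.
- board: fixed wooden board 300 x 500 x 18 mm, origin at the centre of its underside; it carries tub, lidded mug, jar and dip bowl.
- section0 (a joint): travel of lid section 0 (56 degrees of the ring) in m, straight down the tub's axis: 0 = sprung up, 0.008 = clicked shut. It resists with 8 N at the top, less and less down to 5 mm, where it may stick (+-1 mm); past that it snaps by itself to the stop at 8 mm and stays. A few sections may start shut or stuck half-way.
- section0_top (a point): middle of the flat red top face of section 0 (27 mm wide, 82 mm along the rim), small white dot, where to press: 83.5 mm from the tub's axis, 102 mm above its underside when up, 94 mm when shut; moves with the section. When it is up, the tub's blue rim shows in the gap under its edge; when shut the blue is hidden.
- section1 (a joint): travel of lid section 1 (56 degrees of the ring) in m, straight down the tub's axis: 0 = sprung up, 0.008 = clicked shut. It resists with 8 N at the top, less and less down to 5 mm, where it may stick (+-1 mm); past that it snaps by itself to the stop at 8 mm and stays. A few sections may start shut or stuck half-way.
- section1_top (a point): middle of the flat red top face of section 1 (27 mm wide, 82 mm along the rim), small white dot, where to press: 83.5 mm from the tub's axis, 102 mm above its underside when up, 94 mm when shut; moves with the section. When it is up, the tub's blue rim shows in the gap under its edge; when shut the blue is hidden.
- section2 (a joint): travel of lid section 2 (56 degrees of the ring) in m, straight down the tub's axis: 0 = sprung up, 0.008 = clicked shut. It resists with 8 N at the top, less and less down to 5 mm, where it may stick (+-1 mm); past that it snaps by itself to the stop at 8 mm and stays. A few sections may start shut or stuck half-way.
- section2_top (a point): middle of the flat red top face of section 2 (27 mm wide, 82 mm along the rim), small white dot, where to press: 83.5 mm from the tub's axis, 102 mm above its underside when up, 94 mm when shut; moves with the section. When it is up, the tub's blue rim shows in the gap under its edge; when shut the blue is hidden.
- section3 (a joint): travel of lid section 3 (56 degrees of the ring) in m, straight down the tub's axis: 0 = sprung up, 0.008 = clicked shut. It resists with 8 N at the top, less and less down to 5 mm, where it may stick (+-1 mm); past that it snaps by itself to the stop at 8 mm and stays. A few sections may start shut or stuck half-way.
- section3_top (a point): middle of the flat red top face of section 3 (27 mm wide, 82 mm along the rim), small white dot, where to press: 83.5 mm from the tub's axis, 102 mm above its underside when up, 94 mm when shut; moves with the section. When it is up, the tub's blue rim shows in the gap under its edge; when shut the blue is hidden.
- section4 (a joint): travel of lid section 4 (56 degrees of the ring) in m, straight down the tub's axis: 0 = sprung up, 0.008 = clicked shut. It resists with 8 N at the top, less and less down to 5 mm, where it may stick (+-1 mm); past that it snaps by itself to the stop at 8 mm and stays. A few sections may start shut or stuck half-way.
- section4_top (a point): middle of the flat red top face of section 4 (27 mm wide, 82 mm along the rim), small white dot, where to press: 83.5 mm from the tub's axis, 102 mm above its underside when up, 94 mm when shut; moves with the section. When it is up, the tub's blue rim shows in the gap under its edge; when shut the blue is hidden.
- section5 (a joint): travel of lid section 5 (56 degrees of the ring) in m, straight down the tub's axis: 0 = sprung up, 0.008 = clicked shut. It resists with 8 N at the top, less and less down to 5 mm, where it may stick (+-1 mm); past that it snaps by itself to the stop at 8 mm and stays. A few sections may start shut or stuck half-way.
- section5_top (a point): middle of the flat red top face of section 5 (27 mm wide, 82 mm along the rim), small white dot, where to press: 83.5 mm from the tub's axis, 102 mm above its underside when up, 94 mm when shut; moves with the section. When it is up, the tub's blue rim shows in the gap under its edge; when shut the blue is hidden.
- mug_lidded: loose white enamel mug 84 mm across with red lid and blue knob, 119 mm high in all; origin at the centre of its underside; a bystander.
- sauce_jar: loose amber jar 60 mm across, 85 mm high, red cap; origin at the centre of its underside; a bystander.
- dip_bowl: loose blue bowl 92 mm across, 40 mm high; origin at the centre of its underside; a bystander.
- mug_side: loose white enamel mug 100 mm across with red lid and knob, 134 mm high in all; origin at the centre of its underside; a bystander.
- mug_open: loose open white enamel mug 94 mm across, 90 mm high; origin at the centre of its underside; a bystander.
- spoon: loose metal spoon 200 mm long, lying flat; a bystander.

How it is judged:
By the outcome, as a careful person would: the job done as asked, in the order asked, and still so for the second after the job is handed in, with the robot touching nothing.
It also fails if it takes over 56 s, if anything falls off the work surface, if the arm or the gripper's body presses on something with over 40 N, if the wrist force passes 120 N, or if a joint passes its speed limit or range.

ROBOT

A 6-joint arm with a two-finger parallel gripper is mounted at the origin on the work surface. World frame = base frame: x ahead of the robot, y to its left, z up, the work surface at z = 0. Lengths are in m, angles in rad, forces in N, time in s.
With the tool pointing down it reaches from about 0.35 to 0.975 m from the base axis. Payload 4.9 kg.
Tool frame: the origin (TCP) lies at the very end of the fingers, on their centre line; the grasp point (between the pads) lies 19 mm behind it; z points along the fingers, y is the line along which they close (so a half turn about z gives the same grasp; the last joint's range is limited). The gripper opens to 85 mm and grips with 20 to 120 N. Pads are 22 mm wide; open, the fingers measure 114 mm over their backs; the gripper's body (76 mm by 85 mm) begins 54 mm behind the grasp point. The pads swing forward as they close: fully open they stand 13 mm farther back than shut.
Start: joints at [-1.243, 0.053, 1.613, -0, 1.476, -0.119], TCP at [0.27, -0.564, 0.231] pointing down, gripper open.
Joint ranges: [-3.01, 3.01], [-1.01, 2.22], [0.06, 2.58], [-1.02, 4.17], [0.09, 2.62], [-3.14, 3.14]. Speed limits (rad/s): [2.57, 2.57, 3.14, 3.14, 3.14, 3.14].

INTERFACE

Orientations are given as a unit quaternion [w, x, y, z].
In Python, from plant import state, optics, ticket, nets gives the robot as it stands. The module is installed in compiled form; this text tells all that it offers.
- The arm moves only by the shell command python3 -m inch 'ROWS' [OPENING]. ROWS is JSON, a list of rows, each an object of numbers: "dx", "dy", "dz": the shift along the tool's x, y, z as a fraction of full scale; "rx", "ry", "rz": the turn, a rotation vector about the tool's x, y, z as a fraction of full scale. In form: [{"dx": .., "dy": .., "dz": .., "rx": .., "ry": .., "rz": ..}, ...]. A call has 1 to 5 rows; each row is the pose to reach, as a shift and turn from the pose commanded when the call began, along the tool's axes at that moment; what a row does not reach only later rows make up. Full scale, the value 1, is 0.8 m for a shift and 1.5 rad for a turn. A row lasts 1/10 s, in which the tool goes at most 50 mm and 8.59 degrees, less where a joint would pass 70% of its speed; a pose out of reach is approached as far as the arm can. A call with a number of a shift or a turn outside -1 to 1 is refused whole. A call with a gripper value outside its range is refused whole. OPENING is the opening, from -1 (shut) to 1 (fully open), set as the call begins (- or left out, the last holds). The fingers move at their own pace and stop on an object; the grip force is fixed at half the most. Time passes only in rows, so rows that repeat a pose let the fingers close. It gives the time, the measured TCP pose, the force, the opening and the grip force at its end, in the units of the state.
- state(): the state, without advancing time (a new reading comes with each control period).
- optics.grab_frame(name): name is "scene" or "side" or "wrist"; returns the picture (400x640x3 uint8, red, green, blue); there is no depth.
- optics.camera_info(name): a dict with "fx", "fy", "cx", "cy" (pixels), "R" (3x3) and "t" (3): a world point X has camera coordinates R X + t. Camera axes: x right, y down, z forward; pixel columns grow to the right and rows downward; lengths in m; the calibration is good to about 2 mm. The wrist camera is an equidistant fisheye: a pixel r from the principal point sees the ray r / f radians off the axis. A picture is of the moment at which its call begins: read the wrist's pose just before it. camera_info takes no time and is no camera call; for the wrist camera it gives the pose at the moment of the call.
- ticket.job_done(): hands the job in; it is judged then, once.
Trained networks look in the newest picture that a camera, given by its name, has taken for a name from the list of things; names that differ only in an ending like _2 or _b are one class to them, and where a whole thing is asked for, a point or a joint stands for the part that bears it (a point fixed in the world has none). Each returns a list of dicts, best first, with "confidence" (0 to 1); they miss things now and then, are a little off and sometimes report something else, mostly with a low value. They report only what shows in the picture. A call takes as long as a camera call.
- nets.boxes_of(camera, name): "bbox" ([centre column, centre row, width, height] in pixels, round what is visible of it).
- nets.outline_of(camera, name): "pixels" (400x640 bool, what is visible of it) and "bbox" ([centre column, centre row, width, height] in pixels, round what is visible of it).
The state is a dict: "time": time; "joint_pos": joint angles; "joint_vel": joint speeds; "joint_efforts": joint torques, N m; "tool_pos": TCP position; "tool_rot": TCP orientation; "contact_force": force on the tool from outside, world axes, zero at the start; "ft_torque": the same for the moment, N m; "gripper_width": opening from 0.0 (shut) to 1.0 (fully open); "grasp_force": force on a finger pad.
Only numpy, scipy, OpenCV 4.12 (cv2) and the standard library are available. Lean on these libraries where they do the work, as an engineer would, in place of code of your own. Each camera call takes 0.05 s, during which the arm holds its last target. There are 200 camera calls.

## Working session

There is one attempt and no reset: what is moved stays moved. The work goes in short steps, Python scripts to look and compute and a shell command to move; the robot and the scene stay as the last step left them, time stands still between calls to the robot, and variables do not carry over. Pictures are saved under pics/ and viewed, at most 10 in all, crops included, and the job is handed in when it is done.

```bash
mkdir -p pics; python3 - <<'E'
from plant import state, optics, nets
import cv2, numpy as np
s=state(); print(s['time'],s['tool_pos'],s['tool_rot'],s['contact_force'])
ims=[]
for c in("scene","side"):
    im=optics.grab_frame(c); cv2.imwrite(f"pics/{c}0.png",im[:,:,::-1])
    i=optics.camera_info(c); print(c,i)
    for n in("lid_knob","tub")+tuple(f"section{k}_top" for k in range(6)):
        print(n,[(np.round(b['bbox'],1).tolist(),round(b['confidence'],2)) for b in nets.boxes_of(c,n)[:3]])
E
```

```text
0.0 [ 0.26983096 -0.56307397  0.23009312] [-9.94354907e-04  9.75150182e-01  2.21542598e-01 -1.04835142e-04] [-0.59067997 -0.37830311 -0.89023785]
scene {'fx': 368.7136388214252, 'fy': 368.7136388214252, 'cx': 322.18953104147766, 'cy': 198.3705965444809, 'R': array([[ 4.81895058e-01,  8.76228877e-01,  3.28832343e-04],
       [ 5.66459425e-01, -3.11246397e-01, -7.63052685e-01],
       [-6.68506450e-01,  3.67897588e-01, -6.46336206e-01]]), 't': array([-0.25166634, -0.24166919,  1.78340299])}
lid_knob [([327.6, 209.9, 54.5, 51.4], 0.67)]
tub [([326.0, 211.7, 55.3, 52.5], 0.75), ([311.2, 213.0, 17.4, 12.2], 0.34)]
section0_top [([324.6, 230.3, 152.2, 94.2], 0.49)]
section1_top [([311.8, 214.1, 21.1, 14.9], 0.63), ([325.3, 231.9, 154.2, 93.2], 0.35)]
section2_top [([336.7, 219.1, 24.8, 11.7], 0.59), ([280.1, 232.4, 27.1, 20.4], 0.54)]
section3_top [([347.4, 205.6, 12.0, 17.1], 0.64), ([325.2, 211.5, 57.3, 52.2], 0.46)]
section4_top [([341.5, 191.8, 17.6, 10.3], 0.54), ([379.2, 204.7, 22.7, 31.3], 0.49), ([410.2, 158.4, 19.8, 32.1], 0.3)]
section5_top [([320.1, 189.8, 23.3, 4.8], 0.65)]
side {'fx': 399.0369315975057, 'fy': 399.0369315975057, 'cx': 319.5713989021406, 'cy': 202.92635134088243, 'R': array([[-9.97431152e-01, -7.16312459e-02, -2.49412025e-04],
       [-4.79154192e-02,  6.69779627e-01, -7.41012391e-01],
       [ 5.32466919e-02, -7.39096892e-01, -6.71491306e-01]]), 't': array([0.51994978, 0.09276838, 1.3285281 ])}
lid_knob [([302.0, 201.3, 58.3, 60.6], 0.81)]
tub [([320.9, 182.3, 22.4, 13.2], 0.72), ([304.0, 201.3, 65.7, 58.3], 0.6)]
section0_top [([319.8, 182.2, 20.6, 18.8], 0.68)]
section1_top [([324.5, 199.3, 20.0, 18.5], 0.28)]
section2_top [([279.3, 188.4, 19.0, 17.7], 0.51)]
section3_top [([282.9, 204.1, 22.1, 20.9], 0.61)]
section4_top [([307.4, 208.8, 28.3, 16.4], 0.84)]
section5_top [([326.1, 200.3, 15.7, 15.8], 0.6), ([337.7, 357.2, 42.2, 59.1], 0.48), ([296.1, 178.4, 26.1, 7.1], 0.46)]
```

View pics/scene0.png

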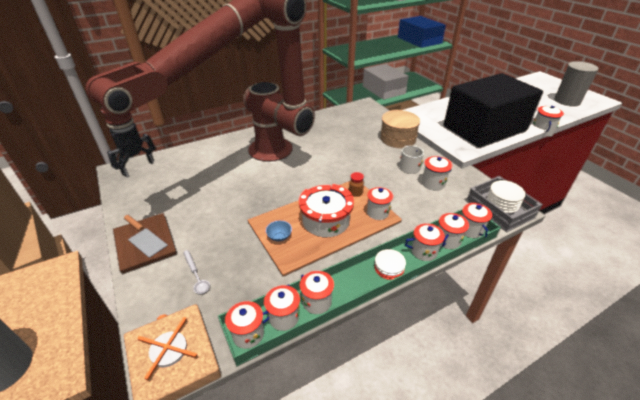

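View pics/side0.png

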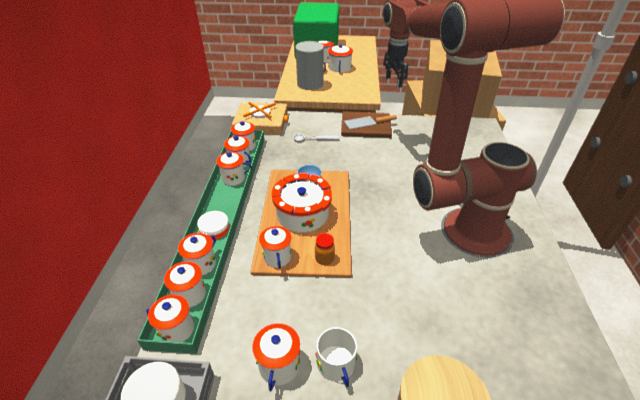

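The pictures show the tub on the board, with its knob at about scene (326,199) and side (301,191). The lidded mug, jar and bowl stand close around it. Next I triangulate the knob and the dots.

```bash
cat > h.py <<'E'
import numpy as np, cv2
from plant import optics
def onplane(c,u,v,z,i=None):
    i=i or optics.camera_info(c); d=np.array([(u-i['cx'])/i['fx'],(v-i['cy'])/i['fy'],1])
    R=i['R'];o=-R.T@i['t'];w=R.T@d; return o+w*(z-o[2])/w[2]
E
python3 - <<'E'
from h import *
for c,(u,v) in {"scene":(326,199),"side":(301.5,191)}.items():
    im=cv2.imread(f"pics/{c}0.png").astype(int)
    b,g,r=im[...,0],im[...,1],im[...,2]
    m=(b>r+35)&(b>g+30); yy,xx=np.nonzero(m[int(v)-9:int(v)+9,int(u)-10:int(u)+10]); print(c,len(xx),xx.mean()+int(u)-10,yy.mean()+int(v)-9)
    print(onplane(c,xx.mean()+int(u)-10,yy.mean()+int(v)-9,.128))
    red=((r>140)&(g<90)&(b<90)).astype(np.uint8); n,l,st,ce=cv2.connectedComponentsWithStats(red)
    x0,y0=int(u),int(v)
    for k in range(1,n):
        if abs(ce[k]-[x0,y0]).max()<40 and st[k,4]>5: print(st[k],ce[k].round(1))
ims=[cv2.resize(cv2.imread(f"pics/{c}0.png")[y-35:y+40,x-50:x+50],(790,590)[:2] if 0 else (400,300),interpolation=2) for c,x,y in(("scene",326,205),("side",302,197))]
cv2.imwrite("pics/crop.png",np.hstack(ims))
E
```

```text
scene 34 325.8529411764706 198.52941176470588
[ 0.58818577 -0.02157874  0.128     ]
[351 173  12   8  80] [356.7 176.5]
[352 182  11   4  12] [356.6 183.7]
[323 186  30  13  91] [340.2 191.6]
[307 189   6   7  18] [310. 192.]
[314 190   4   2   6] [315.2 190.3]
[300 203  19  17  74] [307.6 211.3]
[322 206  31  16 123] [338.1 215.4]
[333 226   4   3   7] [334.4 227. ]
side 54 301.2037037037037 190.16666666666666
[ 0.5817945  -0.01666085  0.128     ]
[272 174  60  42 803] [301.3 195.9]
[305 221   7   5  20] [308.2 222.2]
```

View pics/crop.png

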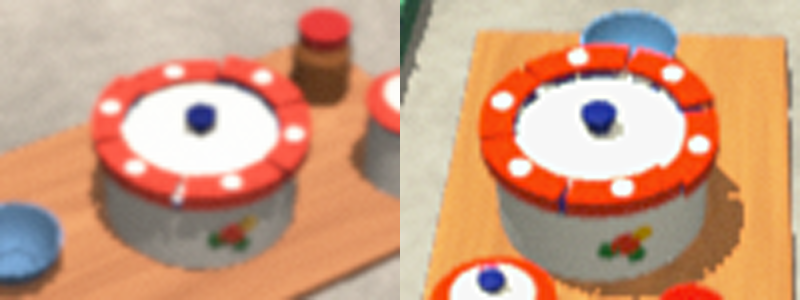

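Each view shows six white dots, read off in crop pixels. The knob is at (200,118) in the scene crop and (199,115) in the side crop. I fit the centre and yaw to those dots.

```bash
python3 - <<'E'
from h import *
from scipy.optimize import least_squares
from plant import state
D={"scene":([(174,71),(262,76),(293,133),(232,182),(135,167),(111,107)],(276,170)),"side":([(177,56),(272,73),(299,145),(222,187),(119,167),(102,100)],(252,162))}
def proj(i,X): 
    p=X@i['R'].T+i['t']; return p[:,:2]/p[:,2:]*i['fx']+[i['cx'],i['cy']]
obs={c:(np.array(d)+.5)/4+o-.5 for c,(d,o) in D.items()}
P={c:np.array([onplane(c,*q,.116)[:2] for q in obs[c]]) for c in D}
for c in D: 
    v=P[c]-P[c].mean(0); print(c,P[c].mean(0),np.hypot(*v.T).round(4),np.degrees(np.arctan2(v[:,1],v[:,0])).round(1))
def f(p,full=0):
    r=[]
    for c in D:
        v=P[c]-P[c].mean(0); k=np.round((np.arctan2(v[:,1],v[:,0])-p[2])/(np.pi/3)).astype(int); a=p[2]+k*np.pi/3
        zz=p[3:9][k%6]
        X=np.c_[p[0]+.0835*np.cos(a),p[1]+.0835*np.sin(a),zz]
        o=[p[9],p[10]] if c=="side" else [-p[9],-p[10]]
        r+=[(proj(optics.camera_info(c),X)-obs[c]-o).ravel()]
    return np.r_[np.concatenate(r),(np.array(p[3:9])-.116)/.006*1,np.array(p[9:])/1.]
a0=np.radians(10)
best=min((least_squares(f,[.585,-.019,np.radians(a)]+[.116]*6+[0,0]) for a in(0,20,40)),key=lambda r:r.cost)
print(best.cost,best.x.round(4),np.degrees(best.x[2])%60)
x=best.x
for k in range(6):
    a=x[2]+k*np.pi/3; print(k,np.degrees(a).round(1),(x[0]+.0835*np.cos(a)).round(4),(x[1]+.0835*np.sin(a)).round(4),x[3+k].round(4))
from scipy.spatial.transform import Rotation as Ro
w,*q=state()['tool_rot']; print(Ro.from_quat([*q,w]).as_matrix().round(4))
E
```

```text
scene [ 0.58276228 -0.01816103] [0.0758 0.0857 0.0824 0.0834 0.0833 0.0834] [ 170.2  109.8   50.1  -11.   -72.3 -132.5]
side [ 0.58279786 -0.02382186] [0.0861 0.085  0.0872 0.0831 0.0834 0.0843] [ -71.7 -130.6  163.2  108.7   47.5  -13.1]
1.3104710947551494 [ 0.581  -0.019   0.8451  0.1187  0.1186  0.112   0.1183  0.1183  0.1183
  0.3586  0.5189] 48.4232118613351
0 48.4 0.6364 0.0434 0.1187
1 108.4 0.5546 0.0602 0.1186
2 168.4 0.4992 -0.0023 0.112
3 228.4 0.5256 -0.0815 0.1183
4 288.4 0.6074 -0.0983 0.1183
5 348.4 0.6628 -0.0358 0.1183
[[ 0.9018  0.4321  0.    ]
 [ 0.4321 -0.9018 -0.    ]
 [-0.      0.     -1.    ]]
```

The fit is good: tub centre (0.582,-0.019), sections at 48.4°+60k, dots at z≈0.118. One section, at 168°, reads lower and is probably shut. Now I move above the section at 228° with the fingers shut.

```bash
cat > tgt.py <<'E'
import sys; from h import *; from plant import state
from scipy.spatial.transform import Rotation as Ro
s=state(); w,*q=s['tool_rot']; R=Ro.from_quat([*q,w]).as_matrix()
print('t',s['time'],'pos',s['tool_pos'].round(4),'F',s['contact_force'].round(1)); p=np.array(s['tool_pos'])
print(R.round(3).tolist())
C=(.582,-.019)
for k in [3,4,5,0,1,2]:
    a=np.radians(48.4+60*k); X=np.array([C[0]+.0835*np.cos(a),C[1]+.0835*np.sin(a),.135])
    print(k,X.round(4),(R.T@(X-p)/.8).round(4)); p=X
E
python3 -m inch '[{"dx":0.275,"dy":-0.2},{"dx":0.275,"dy":-0.2},{"dx":0.275,"dy":-0.2},{"dx":0.275,"dy":-0.2},{"dx":0.275,"dy":-0.2}]' -1
python3 -m inch '[{"dx":0.272,"dy":-0.202},{"dx":0.272,"dy":-0.202},{"dx":0.272,"dy":-0.202},{"dx":0.272,"dy":-0.202},{"dx":0.272,"dy":-0.202}]'
python3 tgt.py
```

```text
t 0.9 pos [ 0.27   -0.5636  0.2313] F [-0.8 -0.7 -1. ]
[[0.902, 0.432, 0.0], [0.432, -0.902, -0.0], [-0.0, 0.0, -1.0]]
3 [ 0.5266 -0.0814  0.135 ] [ 0.5496 -0.405   0.1204]
4 [ 0.6084 -0.0982  0.135 ] [0.0831 0.0631 0.    ]
5 [ 0.6638 -0.0358  0.135 ] [ 0.0962 -0.0404 -0.    ]
0 [0.6374 0.0434 0.135 ] [ 0.0131 -0.1036 -0.    ]
1 [0.5556 0.0602 0.135 ] [-0.0831 -0.0631 -0.    ]
2 [ 0.5002 -0.0022  0.135 ] [-0.0962  0.0404  0.    ]validation failed for argument at $[0]...
validation failed for argument at $[0]...
```

```bash
python3 -m inch '[{"dx":0.275,"dy":-0.2,"dz":0,"rx":0,"ry":0,"rz":0},{"dx":0.275,"dy":-0.2,"dz":0,"rx":0,"ry":0,"rz":0},{"dx":0.275,"dy":-0.2,"dz":0,"rx":0,"ry":0,"rz":0},{"dx":0.275,"dy":-0.2,"dz":0,"rx":0,"ry":0,"rz":0},{"dx":0.275,"dy":-0.2,"dz":0,"rx":0,"ry":0,"rz":0}]' -1
python3 tgt.py
```

```text
time: 1.4
tool_pos: [0.3894, -0.3419, 0.2315]
tool_rot: [0.0, 0.975, 0.221, 0.0]
contact_force: [0.3, -0.4, 0.2]
gripper_width: 0.145
grasp_force: 0.0
t 1.4 pos [ 0.3894 -0.3419  0.2315] F [ 0.3 -0.4  0.2]
[[0.902, 0.432, 0.001], [0.432, -0.902, -0.0], [0.0, 0.001, -1.0]]
3 [ 0.5266 -0.0814  0.135 ] [ 0.2951 -0.2198  0.1206]
4 [ 0.6084 -0.0982  0.135 ] [0.0832 0.0631 0.0001]
5 [ 0.6638 -0.0358  0.135 ] [ 0.0962 -0.0405  0.    ]
0 [0.6374 0.0434 0.135 ] [ 1.300e-02 -1.036e-01 -1.000e-04]
1 [0.5556 0.0602 0.135 ] [-0.0832 -0.0631 -0.0001]
2 [ 0.5002 -0.0022  0.135 ] [-0.0962  0.0405 -0.    ]
```

```bash
python3 -m inch '[{"dx":0.26,"dy":-0.2,"dz":0,"rx":0,"ry":0,"rz":0},{"dx":0.26,"dy":-0.2,"dz":0,"rx":0,"ry":0,"rz":0},{"dx":0.26,"dy":-0.2,"dz":0,"rx":0,"ry":0,"rz":0},{"dx":0.26,"dy":-0.2,"dz":0,"rx":0,"ry":0,"rz":0},{"dx":0.26,"dy":-0.2,"dz":0.0,"rx":0,"ry":0,"rz":0}]' >/dev/null
python3 -m inch '[{"dx":0,"dy":0,"dz":0,"rx":0,"ry":0,"rz":0},{"dx":0,"dy":0,"dz":0,"rx":0,"ry":0,"rz":0}]' >/dev/null
python3 tgt.py
```

```text
t 2.1 pos [ 0.502  -0.1195  0.2314] F [ 0.1 -0.3  0.6]
[[0.901, 0.435, -0.0], [0.435, -0.901, -0.0], [-0.0, 0.0, -1.0]]
3 [ 0.5266 -0.0814  0.135 ] [ 0.0484 -0.0296  0.1204]
4 [ 0.6084 -0.0982  0.135 ] [ 0.083   0.0633 -0.    ]
5 [ 0.6638 -0.0358  0.135 ] [ 0.0963 -0.0402 -0.    ]
0 [0.6374 0.0434 0.135 ] [ 0.0134 -0.1035 -0.    ]
1 [0.5556 0.0602 0.135 ] [-0.083  -0.0633  0.    ]
2 [ 0.5002 -0.0022  0.135 ] [-0.0963  0.0402  0.    ]
```

```bash
python3 -m inch '[{"dx":0.048,"dy":-0.03,"dz":0,"rx":0,"ry":0,"rz":0},{"dx":0.048,"dy":-0.03,"dz":0.06,"rx":0,"ry":0,"rz":0},{"dx":0.048,"dy":-0.03,"dz":0.12,"rx":0,"ry":0,"rz":0},{"dx":0.048,"dy":-0.03,"dz":0.12,"rx":0,"ry":0,"rz":0},{"dx":0.048,"dy":-0.03,"dz":0.12,"rx":0,"ry":0,"rz":0}]' >/dev/null
python3 tgt.py|head -1
for i in 1 ; do python3 -m inch '[{"dx":0,"dy":0,"dz":0.01,"rx":0,"ry":0,"rz":0},{"dx":0,"dy":0,"dz":0.015,"rx":0,"ry":0,"rz":0},{"dx":0,"dy":0,"dz":0.02,"rx":0,"ry":0,"rz":0},{"dx":0,"dy":0,"dz":0.02,"rx":0,"ry":0,"rz":0}]'; done
python3 -m inch '[{"dx":0,"dy":0,"dz":0.004,"rx":0,"ry":0,"rz":0},{"dx":0,"dy":0,"dz":0.004,"rx":0,"ry":0,"rz":0}]'|grep -E 'pos|force'
python3 - <<'E'
import cv2; from plant import optics
cv2.imwrite("pics/p1.png",cv2.resize(optics.grab_frame("side")[140:260,240:400,::-1],(800,600),interpolation=2))
E
```

```text
t 2.6 pos [ 0.5252 -0.0834  0.1351] F [-0.1 -0.5  0.6]
time: 3.0
tool_pos: [0.5268, -0.0828, 0.1205]
tool_rot: [0.001, 0.975, 0.221, 0.001]
contact_force: [0.3, 0.7, 0.6]
gripper_width: -0.001
grasp_force: 0.0
tool_pos: [0.5267, -0.0828, 0.1172]
contact_force: [0.0, -0.9, 3.2]
grasp_force: 1.7
```

View pics/p1.png

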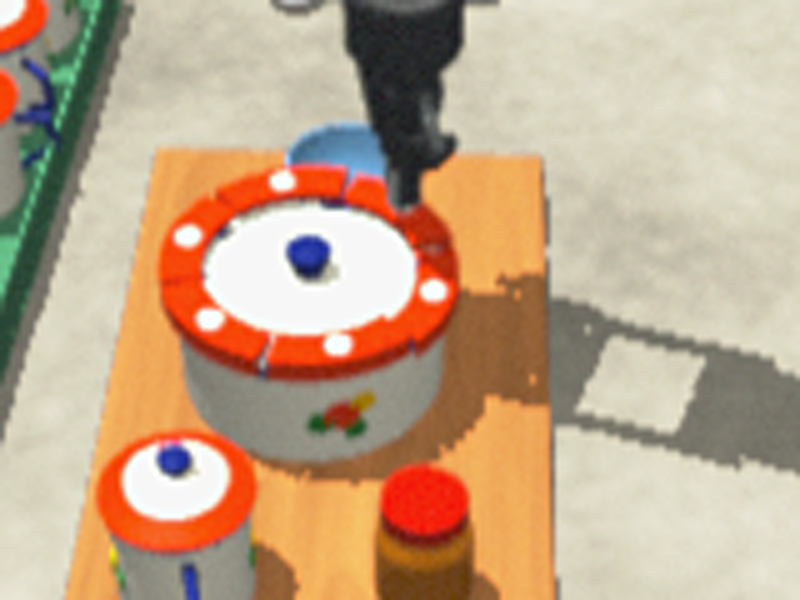

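The closed fingertip at about (403,200) rests on the section's dot. First contact came at z≈0.1175, as expected. I press on.

```bash
python3 -m inch '[{"dx":0,"dy":0,"dz":0.004,"rx":0,"ry":0,"rz":0},{"dx":0,"dy":0,"dz":0.004,"rx":0,"ry":0,"rz":0}]'|grep -E 'pos|force'
python3 -m inch '[{"dx":0,"dy":0,"dz":0.004,"rx":0,"ry":0,"rz":0},{"dx":0,"dy":0,"dz":0.004,"rx":0,"ry":0,"rz":0}]'|grep -E 'pos|force'
python3 -m inch '[{"dx":0,"dy":0,"dz":0.001,"rx":0,"ry":0,"rz":0},{"dx":0,"dy":0,"dz":0.001,"rx":0,"ry":0,"rz":0}]'|grep -E 'pos|force'
```

```text
tool_pos: [0.5256, -0.0821, 0.1122]
contact_force: [-0.5, -0.7, 0.5]
grasp_force: 0.4
tool_pos: [0.5258, -0.0824, 0.1119]
contact_force: [-7.8, 0.4, 14.4]
grasp_force: 7.1
tool_pos: [0.5259, -0.0825, 0.1118]
contact_force: [-10.1, 0.5, 18.0]
grasp_force: 8.9
```

Section at 228° snapped: the force dropped, then there was a hard stop at z=0.112. Next is the section at 288°.

```bash
python3 -m inch '[{"dx":0,"dy":0,"dz":-0.033,"rx":0,"ry":0,"rz":0},{"dx":0.042,"dy":0.032,"dz":-0.033,"rx":0,"ry":0,"rz":0},{"dx":0.083,"dy":0.063,"dz":-0.033,"rx":0,"ry":0,"rz":0},{"dx":0.083,"dy":0.063,"dz":-0.033,"rx":0,"ry":0,"rz":0},{"dx":0.083,"dy":0.063,"dz":-0.033,"rx":0,"ry":0,"rz":0}]'|grep -E 'pos|force'
python3 -m inch '[{"dx":0,"dy":0,"dz":0.015,"rx":0,"ry":0,"rz":0},{"dx":0,"dy":0,"dz":0.02,"rx":0,"ry":0,"rz":0},{"dx":0,"dy":0,"dz":0.023,"rx":0,"ry":0,"rz":0},{"dx":0,"dy":0,"dz":0.023,"rx":0,"ry":0,"rz":0}]'|grep -E 'pos|force'
python3 -m inch '[{"dx":0,"dy":0,"dz":0.003,"rx":0,"ry":0,"rz":0},{"dx":0,"dy":0,"dz":0.006,"rx":0,"ry":0,"rz":0},{"dx":0,"dy":0,"dz":0.006,"rx":0,"ry":0,"rz":0}]'|grep -E 'pos|force'
python3 -m inch '[{"dx":0,"dy":0,"dz":0.002,"rx":0,"ry":0,"rz":0},{"dx":0,"dy":0,"dz":0.002,"rx":0,"ry":0,"rz":0}]'|grep -E 'pos|force'
```

```text
tool_pos: [0.6072, -0.0988, 0.1337]
contact_force: [-1.5, 1.6, 0.2]
grasp_force: 0.0
tool_pos: [0.6068, -0.0988, 0.1166]
contact_force: [-1.7, 0.6, 1.7]
grasp_force: 1.1
tool_pos: [0.6075, -0.0991, 0.1122]
contact_force: [-1.0, 0.7, 2.2]
grasp_force: 1.2
tool_pos: [0.6077, -0.0992, 0.112]
contact_force: [-4.1, 1.4, 7.8]
grasp_force: 4.2
```

Same signature, so it is shut. Next are 348° and 48°.

```bash
python3 -m inch '[{"dx":0,"dy":0,"dz":-0.031,"rx":0,"ry":0,"rz":0},{"dx":0.048,"dy":-0.02,"dz":-0.031,"rx":0,"ry":0,"rz":0},{"dx":0.096,"dy":-0.04,"dz":-0.031,"rx":0,"ry":0,"rz":0},{"dx":0.096,"dy":-0.04,"dz":-0.031,"rx":0,"ry":0,"rz":0},{"dx":0.096,"dy":-0.04,"dz":-0.031,"rx":0,"ry":0,"rz":0}]'|grep -E 'pos|force'
python3 -m inch '[{"dx":0,"dy":0,"dz":0.015,"rx":0,"ry":0,"rz":0},{"dx":0,"dy":0,"dz":0.02,"rx":0,"ry":0,"rz":0},{"dx":0,"dy":0,"dz":0.023,"rx":0,"ry":0,"rz":0},{"dx":0,"dy":0,"dz":0.023,"rx":0,"ry":0,"rz":0}]'|grep -E 'pos|force'
python3 -m inch '[{"dx":0,"dy":0,"dz":0.003,"rx":0,"ry":0,"rz":0},{"dx":0,"dy":0,"dz":0.006,"rx":0,"ry":0,"rz":0},{"dx":0,"dy":0,"dz":0.006,"rx":0,"ry":0,"rz":0}]'|grep -E 'pos|force'
python3 -m inch '[{"dx":0,"dy":0,"dz":0.002,"rx":0,"ry":0,"rz":0},{"dx":0,"dy":0,"dz":0.002,"rx":0,"ry":0,"rz":0}]'|grep -E 'pos|force'
python3 -m inch '[{"dx":0,"dy":0,"dz":-0.031,"rx":0,"ry":0,"rz":0},{"dx":0.007,"dy":-0.052,"dz":-0.031,"rx":0,"ry":0,"rz":0},{"dx":0.013,"dy":-0.103,"dz":-0.031,"rx":0,"ry":0,"rz":0},{"dx":0.013,"dy":-0.103,"dz":-0.031,"rx":0,"ry":0,"rz":0},{"dx":0.013,"dy":-0.103,"dz":-0.031,"rx":0,"ry":0,"rz":0}]'|grep -E 'pos|force'
python3 -m inch '[{"dx":0,"dy":0,"dz":0.015,"rx":0,"ry":0,"rz":0},{"dx":0,"dy":0,"dz":0.02,"rx":0,"ry":0,"rz":0},{"dx":0,"dy":0,"dz":0.023,"rx":0,"ry":0,"rz":0},{"dx":0,"dy":0,"dz":0.023,"rx":0,"ry":0,"rz":0}]'|grep -E 'pos|force'
python3 -m inch '[{"dx":0,"dy":0,"dz":0.003,"rx":0,"ry":0,"rz":0},{"dx":0,"dy":0,"dz":0.006,"rx":0,"ry":0,"rz":0},{"dx":0,"dy":0,"dz":0.006,"rx":0,"ry":0,"rz":0}]'|grep -E 'pos|force'
python3 -m inch '[{"dx":0,"dy":0,"dz":0.002,"rx":0,"ry":0,"rz":0},{"dx":0,"dy":0,"dz":0.002,"rx":0,"ry":0,"rz":0}]'|grep -E 'pos|force'
python3 tgt.py
```

```text
tool_pos: [0.663, -0.0363, 0.1344]
contact_force: [0.0, -0.2, -1.1]
grasp_force: 0.0
tool_pos: [0.6624, -0.0377, 0.1163]
contact_force: [0.3, -0.5, 2.0]
grasp_force: 0.9
tool_pos: [0.6628, -0.0373, 0.1122]
contact_force: [-1.6, 0.0, 1.8]
grasp_force: 1.3
tool_pos: [0.6631, -0.0373, 0.112]
contact_force: [-4.9, -0.2, 8.7]
grasp_force: 4.0
tool_pos: [0.6363, 0.0425, 0.1347]
contact_force: [0.7, -0.1, -0.2]
grasp_force: 0.0
tool_pos: [0.6368, 0.041, 0.1162]
contact_force: [1.0, -0.8, 1.5]
grasp_force: 0.8
tool_pos: [0.6367, 0.0415, 0.1122]
contact_force: [-0.3, -1.2, 2.8]
grasp_force: 1.3
tool_pos: [0.6369, 0.0416, 0.112]
contact_force: [-3.3, -0.6, 7.4]
grasp_force: 4.0
t 8.05 pos [0.6369 0.0416 0.112 ] F [-3.3 -0.6  7.4]
[[0.902, 0.432, -0.0], [0.432, -0.902, -0.0], [-0.0, 0.0, -1.0]]
3 [ 0.5266 -0.0814  0.135 ] [-0.1909  0.0791 -0.0287]
4 [ 0.6084 -0.0982  0.135 ] [0.0831 0.0631 0.    ]
5 [ 0.6638 -0.0358  0.135 ] [ 0.0962 -0.0404 -0.    ]
0 [0.6374 0.0434 0.135 ] [ 0.0131 -0.1036 -0.    ]
1 [0.5556 0.0602 0.135 ] [-0.0831 -0.0631 -0.    ]
2 [ 0.5002 -0.0022  0.135 ] [-0.0962  0.0404  0.    ]
```

```bash
python3 -m inch '[{"dx":0,"dy":0,"dz":-0.031,"rx":0,"ry":0,"rz":0},{"dx":-0.042,"dy":-0.032,"dz":-0.031,"rx":0,"ry":0,"rz":0},{"dx":-0.083,"dy":-0.064,"dz":-0.031,"rx":0,"ry":0,"rz":0},{"dx":-0.083,"dy":-0.064,"dz":-0.031,"rx":0,"ry":0,"rz":0},{"dx":-0.083,"dy":-0.064,"dz":-0.031,"rx":0,"ry":0,"rz":0}]'|grep -E 'pos|force'
python3 -m inch '[{"dx":0,"dy":0,"dz":0.015,"rx":0,"ry":0,"rz":0},{"dx":0,"dy":0,"dz":0.02,"rx":0,"ry":0,"rz":0},{"dx":0,"dy":0,"dz":0.023,"rx":0,"ry":0,"rz":0},{"dx":0,"dy":0,"dz":0.023,"rx":0,"ry":0,"rz":0}]'|grep -E 'pos|force'
python3 -m inch '[{"dx":0,"dy":0,"dz":0.003,"rx":0,"ry":0,"rz":0},{"dx":0,"dy":0,"dz":0.006,"rx":0,"ry":0,"rz":0},{"dx":0,"dy":0,"dz":0.006,"rx":0,"ry":0,"rz":0}]'|grep -E 'pos|force'
python3 -m inch '[{"dx":0,"dy":0,"dz":0.002,"rx":0,"ry":0,"rz":0},{"dx":0,"dy":0,"dz":0.002,"rx":0,"ry":0,"rz":0}]'|grep -E 'pos|force'
python3 -m inch '[{"dx":0,"dy":0,"dz":-0.031,"rx":0,"ry":0,"rz":0},{"dx":-0.048,"dy":0.02,"dz":-0.031,"rx":0,"ry":0,"rz":0},{"dx":-0.096,"dy":0.04,"dz":-0.031,"rx":0,"ry":0,"rz":0},{"dx":-0.096,"dy":0.04,"dz":-0.031,"rx":0,"ry":0,"rz":0},{"dx":-0.096,"dy":0.04,"dz":-0.031,"rx":0,"ry":0,"rz":0}]'|grep -E 'pos|force'
python3 -m inch '[{"dx":0,"dy":0,"dz":0.015,"rx":0,"ry":0,"rz":0},{"dx":0,"dy":0,"dz":0.02,"rx":0,"ry":0,"rz":0},{"dx":0,"dy":0,"dz":0.023,"rx":0,"ry":0,"rz":0},{"dx":0,"dy":0,"dz":0.023,"rx":0,"ry":0,"rz":0}]'|grep -E 'pos|force'
python3 -m inch '[{"dx":0,"dy":0,"dz":0.003,"rx":0,"ry":0,"rz":0},{"dx":0,"dy":0,"dz":0.006,"rx":0,"ry":0,"rz":0},{"dx":0,"dy":0,"dz":0.006,"rx":0,"ry":0,"rz":0}]'|grep -E 'pos|force'
python3 -m inch '[{"dx":0,"dy":0,"dz":0.002,"rx":0,"ry":0,"rz":0},{"dx":0,"dy":0,"dz":0.002,"rx":0,"ry":0,"rz":0}]'|grep -E 'pos|force'
python3 -m inch '[{"dx":0,"dy":0,"dz":-0.06,"rx":0,"ry":0,"rz":0},{"dx":0,"dy":0,"dz":-0.12,"rx":0,"ry":0,"rz":0},{"dx":0,"dy":0,"dz":-0.16,"rx":0,"ry":0,"rz":0},{"dx":-0.06,"dy":0.12,"dz":-0.16,"rx":0,"ry":0,"rz":0},{"dx":-0.06,"dy":0.15,"dz":-0.16,"rx":0,"ry":0,"rz":0}]'|grep -E 'pos|force'
python3 -m inch '[{"dx":0,"dy":0.12,"dz":0,"rx":0,"ry":0,"rz":0},{"dx":0,"dy":0.12,"dz":0,"rx":0,"ry":0,"rz":0},{"dx":0,"dy":0.12,"dz":0,"rx":0,"ry":0,"rz":0}]'|grep -E 'pos|force'
python3 - <<'E'
import cv2,numpy as np; from plant import optics
a=optics.grab_frame("side")[150:240,250:350,::-1]; b=optics.grab_frame("scene")[160:250,276:376,::-1]
cv2.imwrite("pics/p2.png",np.hstack([cv2.resize(x,(400,360),interpolation=2) for x in(a,b)]))
E
```

```text
tool_pos: [0.5539, 0.0595, 0.1346]
contact_force: [0.3, 0.2, 0.5]
grasp_force: 0.0
tool_pos: [0.5557, 0.0591, 0.1168]
contact_force: [1.1, -1.0, 2.5]
grasp_force: 1.2
tool_pos: [0.5549, 0.0592, 0.1121]
contact_force: [1.0, 1.2, 2.8]
grasp_force: 1.6
tool_pos: [0.5551, 0.0593, 0.112]
contact_force: [-2.8, -0.6, 8.4]
grasp_force: 4.7
tool_pos: [0.4987, -0.0032, 0.1347]
contact_force: [0.5, 0.5, 0.0]
grasp_force: 0.0
tool_pos: [0.4991, -0.0023, 0.1159]
contact_force: [0.6, -0.0, 0.6]
grasp_force: 0.0
tool_pos: [0.4997, -0.0028, 0.1123]
contact_force: [0.7, -0.7, -0.2]
grasp_force: 0.0
tool_pos: [0.4997, -0.0028, 0.112]
contact_force: [-2.9, -0.1, 7.2]
grasp_force: 3.8
tool_pos: [0.5052, -0.1029, 0.2409]
contact_force: [0.7, 0.2, -0.5]
grasp_force: 0.0
tool_pos: [0.5468, -0.1935, 0.2376]
contact_force: [-0.1, 0.4, -0.0]
grasp_force: 0.0
```

View pics/p2.png

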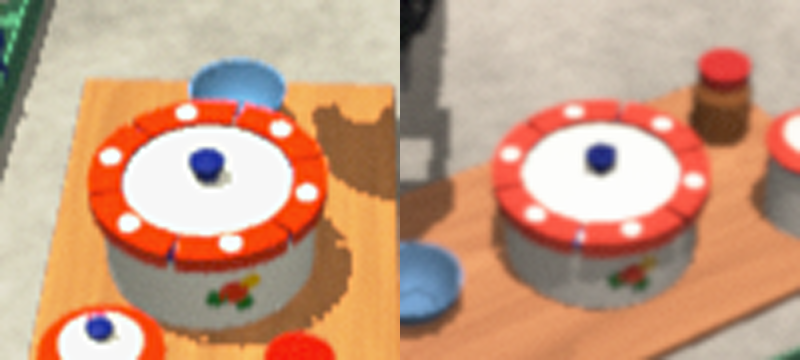

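All six sections lie level, with no blue showing under their edges in either view (left ring centred about (207,180), right about (600,175)). Tub, bowl, jar and mug are where they were, and the hand is clear.

```bash
python3 -c "
from plant import ticket
print(ticket.job_done())"
```

```text
the job is handed in; nothing more can be done
None
```

All six lid sections are shut (each ended against its stop at the shut height), the hand is clear of the tub, nothing else was touched, and the job is handed in; no verdict came back.

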